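# Set the dispenser canisters out on the counter rack

## Task

Set the canisters out on the counter rack: slide the bookend back out of the way, stand every canister on the board with its spout facing the steel drip strip at the front, its back flush against the rear rail, and the canisters butted together in one row from the fixed end stop with no gaps. Then slide the bookend up against the last canister so that the row is closed. Any order will do; leave the bowl, the jar and the mug alone.

Things in the scene. Friction and masses are not known exactly. Their poses are not given: they have to be found in the camera images.
- rack: wooden rack fixed to the counter, yaw varies: board 100 mm deep (x -60 to +40), 375 mm long (y), top 8 mm above the counter. Origin at counter height, under the line of the canisters' axes when they stand flush against the rear rail. Front (-x) edge: a bright steel drip strip 12 mm wide, the side the spouts must face.
- rack_rail (a point): rear rail of the rack, along its far (+x) edge: middle of the inner face, which lies at rack x = +29 mm; rail top 28 mm above the counter. Axes as the rack's.
- rack_stop (a point): fixed wooden end stop at the rack's -y end: middle of the inner face, at rack y = -180 mm; 65 mm high. The row starts here and grows to +y. Axes as the rack's.
- bookend (a joint): distance (m) of the sliding bookend's face from the end stop's inner face, 0 to 0.325; slides along the rack's y with about 2.5 N friction and stays where left. Aluminium face plate 54 mm wide, 8 mm thick, top 83 mm above the counter, facing -y; behind it a low foot carries an upright wooden grip bar.
- bookend_grip (a point): on the bookend's grip bar, 36 mm (x) by 12 mm (y), top 117 mm above the counter; point on the bar's centre line, 98 mm above the counter, 38 mm behind (+y of) the face that meets the canisters; 24 mm free between bar and plate. Axes as the rack's.
- bookend_face (a point): on the bookend's face that meets the canisters, mid-width, 48 mm above the counter; axes as the rack's (canisters stand on its -y side).
- can1_mid (a point): square blue stoneware canister (3 to 5 of the five are present): body 58 x 58 x 82 mm, lid top at 90 mm; lid and square knob white: knob 28 x 28 mm, sides parallel to the body's, 90 to 118 mm above the underside. Point: on its upright axis, 59 mm above the underside. A round spout, 18 mm across, sticks out of its own -x face, ending 51 mm from the axis, 68 mm up. z up. 0.25 to 0.5 kg, bottom-heavy. Starts upright on the counter, any yaw.
- can2_mid (a point): another canister exactly like can1, or absent; same point and axes.
- can3_mid (a point): another canister exactly like can1, or absent; same point and axes.
- can4_mid (a point): another canister exactly like can1, or absent; same point and axes.
- can5_mid (a point): another canister exactly like can1, or absent; same point and axes.
- can1_spout (a point): tip of the spout of can1, 51 mm from its axis, 68 mm above its underside.
- can2_spout (a point): tip of the spout of can2, 51 mm from its axis, 68 mm above its underside.
- can3_spout (a point): tip of the spout of can3, 51 mm from its axis, 68 mm above its underside.
- can4_spout (a point): tip of the spout of can4, 51 mm from its axis, 68 mm above its underside.
- can5_spout (a point): tip of the spout of can5, 51 mm from its axis, 68 mm above its underside.
- bowl_mid (a point): glass bowl, 100 mm wide, 60 mm high, beyond the rack; to be left alone. Half-way up.
- jar_mid (a point): glass jar with white lid, 72 mm wide, 110 mm high, beyond the rack; to be left alone. Half-way up.
- mug_mid (a point): white mug, 80 mm wide, 90 mm high, to the right; to be left alone. Half-way up.
There are look-alikes about, which are no part of the job. Leave any pink or yellow look-alike of the part that bears can5_mid alone.

How it is judged:
By the outcome, as a careful person would: the job done as asked, in the order asked, and still so for the second after the job is handed in, with the robot touching nothing.
Of can1, can2, can3, can4, can5 only 3 to 5 are there at a start; the rules pass over those that are not, and their reading is None.
At some moment in a run one of can1, can2, can3, can4, can5 may be knocked a few centimetres aside while the robot is not near it.
It also fails if it takes over 210 s, if anything falls off the work surface, if the arm or the gripper's body presses on something with over 40 N, if the wrist force passes 120 N, or if a joint passes its speed limit or range.

## Robot

A 7-joint arm with a two-finger parallel gripper is mounted at the origin on the work surface. World frame = base frame: x ahead of the robot, y to its left, z up, the work surface at z = 0. Lengths are in m, angles in rad, forces in N, time in s.
With the tool pointing down it reaches from about 0.425 to 0.875 m from the base axis. Payload 4.7 kg.
Tool frame: the origin (TCP) lies between the finger pads; the fingertips stand 14 mm ahead of it and the grasp point (between the pads) lies 5 mm behind it; z points along the fingers, y is the line along which they close (so a half turn about z gives the same grasp; the last joint's range is limited). The gripper opens to 87 mm and grips with 3 to 60 N. Pads are 19 mm wide; open, the fingers measure 117 mm over their backs; the gripper's body (75 mm by 190 mm) begins 51 mm behind the grasp point.
Start: joints at [1.204, 0.321, -0.07, 1.45, 0.023, 1.371, -0.057], TCP at [0.242, -0.603, 0.237] pointing down, gripper open.
Joint ranges: [-2.86, 2.86], [-0.3, 2.09], [-1.38, 1.24], [0.06, 2.45], [-1.56, 4.7], [0.09, 2.05], [-2.69, 2.69]. Speed limits (rad/s): [2.57, 2.57, 3.14, 3.14, 3.14, 3.14, 3.14].

## Interface

Orientations are given as a rotation vector (axis times angle).
In Python, from bench import ctrl gives the robot as it stands.
- The arm moves only by the tool step_arm, never from a script. Its argument "commands" is a list of rows, each an object with "travel": the shift along the tool's x, y, z in m, a list of three; "turn": the turn, a rotation vector about the tool's x, y, z in degrees, a list of three. A call has 1 to 5 rows; each row is the pose to reach, as a shift and turn from the pose commanded when the call began, along the tool's axes at that moment; what a row does not reach only later rows make up. A row lasts 1/10 s, in which the tool goes at most 50 mm and 8.59 degrees, less where a joint would pass 70% of its speed; a pose out of reach is approached as far as the arm can. A call with a gripper value outside its range is refused whole. "gripper" is the opening, from 0 (shut) to 1 (fully open), set as the call begins (left out, the last holds). The fingers move at their own pace and stop on an object; "force" is the grip in N (left out, the last holds). Time passes only in rows, so rows that repeat a pose let the fingers close. It gives the time, the measured TCP pose, the force, the opening and the grip force at its end, in the units of the state.
- ctrl.get_state(): the state, without advancing time (a new reading comes with each control period).
- ctrl.get_image(name): name is "scene" or "top" or "wrist"; returns the picture (384x512x3 uint8, red, green, blue); there is no depth.
- ctrl.camera_model(name): a dict with "fx", "fy", "cx", "cy" (pixels), "k1" (the pictures are not rectified: a ray, as slopes to the right and down, at radius r is drawn at 1 + k1 r^2 times it, then the intrinsics apply), "R" (3x3) and "t" (3): a world point X has camera coordinates R X + t; the wrist camera has in their place "T_tool_cam" (4x4, takes a point from camera to tool coordinates, whose origin is the TCP and whose axes are the flange's). Camera axes: x right, y down, z forward; pixel columns grow to the right and rows downward; lengths in m; the calibration is good to about 2 mm. A picture is of the moment at which its call begins: read the wrist's pose just before it. camera_model takes no time and is no camera call.
- ctrl.close_job(): hands the job in; it is judged then, once.
The state is a dict: "time": time; "joint_positions": joint angles; "qd": joint speeds; "joint_torque": joint torques, N m; "position": TCP position; "tool_rot": TCP orientation; "ft_force": force on the tool from outside, world axes, zero at the start; "torque": the same for the moment, N m; "grip_width": opening from 0.0 (shut) to 1.0 (fully open); "grip_force": force on a finger pad.
Only numpy, scipy, OpenCV 4.12 (cv2) and the standard library are available. Lean on these libraries where they do the work, as an engineer would, in place of code of your own. Each camera call takes 0.05 s, during which the arm holds its last target. There are 200 camera calls.

## Working session

There is one attempt and no reset: what is moved stays moved. The work goes in short steps, Python scripts to look and compute and a tool call to move; the robot and the scene stay as the last step left them, time stands still between calls to the robot, and variables do not carry over. Pictures are saved under pics/ and viewed, at most 14 in all, crops included, and the job is handed in when it is done.

Besides the shell and the picture viewer there is one more tool, called after "Emit:" by a JSON object that holds its "op" and its "data", one argument or row to a line. step_arm: Moves the arm, as the interface text tells. Its arguments: {"type":"object","properties":{"commands":{"type":"array"},"gripper":{"type":"number"},"force":{"type":"number"}},"required":["commands"]}

```bash
mkdir -p pics; ls; python3 - <<'E'
from bench import ctrl
import cv2
s=ctrl.get_state();print(s['time'],s['position'],s['tool_rot'],s['ft_force'])
for n in("scene","top"):
    m=ctrl.camera_model(n);print(n,m)
    cv2.imwrite(f"pics/{n}0.png",ctrl.get_image(n)[:,:,::-1])
print(ctrl.camera_model("wrist"))
E
```

```text
pics
0.0 [ 0.24133576 -0.60297114  0.23545711] [-3.08297977e+00 -5.94269177e-01  7.26844993e-04] [-0.87352362 -0.66415493 -0.36653022]
scene {'fx': 391.25205964600883, 'fy': 391.25205964600883, 'cx': 250.5377759672039, 'cy': 196.61501978272418, 'k1': -0.12873825623410637, 'R': array([[ 0.46613807,  0.88442311,  0.0226066 ],
       [ 0.47977249, -0.23123159, -0.8463748 ],
       [-0.74332607,  0.40537355, -0.53210773]]), 't': array([-0.22522289, -0.20938261,  1.54691493])}
top {'fx': 362.3572280253905, 'fy': 362.3572280253905, 'cx': 256.9653775523955, 'cy': 189.5174785614891, 'k1': -0.06038512064053196, 'R': array([[ 0.00999068, -0.9999252 ,  0.007056  ],
       [-0.9959834 , -0.0105787 , -0.088911  ],
       [ 0.088979  , -0.00613938, -0.99601458]]), 't': array([-0.06117263,  0.56998848,  1.32589323])}
{'fx': 292.0937476469316, 'fy': 292.0937476469316, 'cx': 255.62613573078218, 'cy': 187.61564720619995, 'k1': -0.07258844862019084, 'T_tool_cam': array([[-1.12995762e-03, -9.62729705e-01, -2.70463006e-01,
         7.40769326e-02],
       [ 9.99999361e-01, -1.07701142e-03, -3.44172801e-04,
        -9.91580461e-04],
       [ 4.00536323e-05, -2.70463222e-01,  9.62730307e-01,
        -1.48970436e-01],
       [ 0.00000000e+00,  0.00000000e+00,  0.00000000e+00,
         1.00000000e+00]])}
```

View pics/scene0.png

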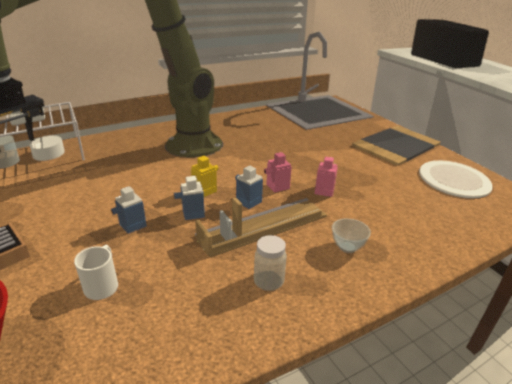

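View pics/top0.png

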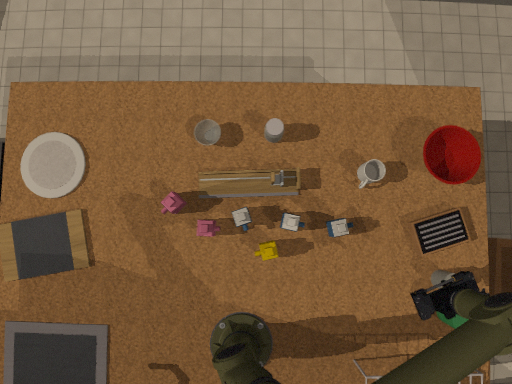

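Candidates in the top view: blue canisters with white lids at (242,217), (290,222) and (339,228). Look-alikes are pink at (172,203) and (206,228), and yellow at (267,251). I choose the three blue ones and check them in a close crop.

```bash
cat > h.py <<'E'
import numpy as np,cv2
from bench import ctrl
from scipy.spatial.transform import Rotation as Rn
def pose():
    s=ctrl.get_state();return s,np.array(s['position']),Rn.from_rotvec(s['tool_rot']).as_matrix()
def cam(n):
    m=ctrl.camera_model(n)
    if n=='wrist':
        s,p,R=pose();T=np.array(m['T_tool_cam']);C=R@T[:3,:3];o=R@T[:3,3]+p
    else:
        C=np.array(m['R']).T;o=-C@np.array(m['t'])
    return m,C,o
def px2w(c,uv,z):
    m,C,o=c;uv=np.atleast_2d(uv).astype(float)
    d=(uv-[m['cx'],m['cy']])/[m['fx'],m['fy']];x=d.copy()
    for _ in range(20): x=d/(1+m['k1']*(x**2).sum(1,keepdims=True))
    r=np.c_[x,np.ones(len(x))]@C.T
    return (o+r*((z-o[2])/r[:,2])[:,None])
def w2px(c,X):
    m,C,o=c;X=(np.atleast_2d(X)-o)@C;x=X[:,:2]/X[:,2:]
    x=x*(1+m['k1']*(x**2).sum(1,keepdims=True));return x*[m['fx'],m['fy']]+[m['cx'],m['cy']]
def look(n,name=None):
    c=cam(n);im=ctrl.get_image(n)
    if name: cv2.imwrite(f'pics/{name}.png',im[:,:,::-1])
    return c,im
def delta(p_t,yaw):
    """travel in current tool axes (and turn about z deg) to reach world p_t with tool y-axis along yaw, pointing down"""
    s,p,R=pose();y=np.array([np.cos(yaw),np.sin(yaw),0]);z=np.array([0,0,-1.]);x=np.cross(y,z)
    best=None
    for g in(1,-1):
        Rt=np.c_[g*x,g*y,z];rv=Rn.from_matrix(R.T@Rt).as_rotvec(degrees=True)
        print('travel',(R.T@(np.array(p_t)-p)).round(4),'turn',rv.round(2),'j7',round(s['joint_positions'][6],2))
E
python3 - <<'E'
from h import *
im=cv2.imread('pics/top0.png')
cv2.imwrite('pics/topc.png',cv2.resize(im[160:260,190:360],None,fx=4.7,fy=4.7,interpolation=cv2.INTER_CUBIC))
c=cam('top')
for uv in[(242,217),(290,222),(339,228)]: print(px2w(c,uv,.105).round(3))
for uv in[(202,197),(298,195),(200,174),(298,171),(285,177)]: print(px2w(c,uv,.02).round(3))
E
```

```text
[[ 0.467 -0.004  0.105]]
[[ 0.451 -0.171  0.105]]
[[ 0.431 -0.343  0.105]]
[[0.541 0.15  0.02 ]]
[[ 0.552 -0.209  0.02 ]]
[[0.627 0.16  0.02 ]]
[[ 0.643 -0.209  0.02 ]]
[[ 0.619 -0.16   0.02 ]]
```

View pics/topc.png

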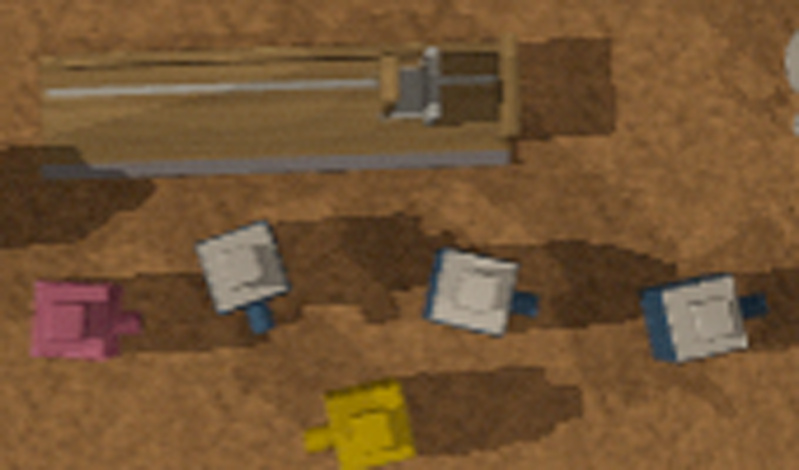

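The crop confirms three blue canisters. A at (245,265) has its spout toward the robot; B at (475,290) and C at (705,318) have their spouts to the right (-y). The bookend plate is at (435,85), near the stop at (508,85), and the rail is at the top. Next I move to a survey pose.

```bash
python3 -c "
from h import *
delta([.50,-.13,.36],-np.pi/2)"
```

```text
travel [ 0.4159 -0.3432 -0.1239] turn [-1.000e-01  2.000e-02  2.182e+01] j7 -0.06
travel [ 0.4159 -0.3432 -0.1239] turn [-3.0000e-02 -1.3000e-01 -1.5818e+02] j7 -0.06
```

Emit:
{"op": "step_arm", "data": {
  "commands": [
    {"travel": [0.04,-0.03,-0.03],"turn": [0,0,4]},
    {"travel": [0.08,-0.06,-0.06],"turn": [0,0,8]},
    {"travel": [0.12,-0.09,-0.09],"turn": [0,0,12]},
    {"travel": [0.16,-0.12,-0.12],"turn": [0,0,16]},
    {"travel": [0.2,-0.155,-0.124],"turn": [0,0,21.8]}
  ],
  "gripper": 0.65
}}

```text
time: 0.6
position: [0.3545, -0.4137, 0.3541]
tool_rot: [3.139, -0.007, 0.003]
ft_force: [1.2, -1.0, 0.4]
grip_width: 0.676
grip_force: 0.0
```

```bash
python3 -c "
from h import *
delta([.50,-.13,.36],-np.pi/2)"
```

```text
travel [ 0.1442 -0.2844 -0.0064] turn [ 0.14 -0.1  -0.25] j7 -0.77
travel [ 0.1442 -0.2844 -0.0064] turn [-1.5000e-01 -2.3000e-01  1.7975e+02] j7 -0.77
```

Emit:
{"op": "step_arm", "data": {
  "commands": [
    {"travel": [0.03,-0.04,0]},
    {"travel": [0.06,-0.085,0]},
    {"travel": [0.09,-0.13,0]},
    {"travel": [0.12,-0.175,0]},
    {"travel": [0.14,-0.21,0]}
  ]
}}

```text
$.commands[0]: bad value
```

Emit:
{"op": "step_arm", "data": {
  "commands": [
    {"travel": [0,-0.04,0]},
    {"travel": [0,-0.06,0]},
    {"travel": [0,-0.06,0]},
    {"travel": [0,-0.06,0]}
  ]
}}

```text
$.commands[0]: bad value
```

```bash
python3 -c "
from h import *
c,im=look('wrist','w0');print(c[2],pose()[0]['time'])
cv2.imwrite('pics/w0b.png',cv2.resize(cv2.imread('pics/w0.png'),(800,600),interpolation=cv2.INTER_CUBIC))"
```

```text
[ 0.4280144  -0.4128463   0.50318841] 0.65
```

View pics/w0b.png

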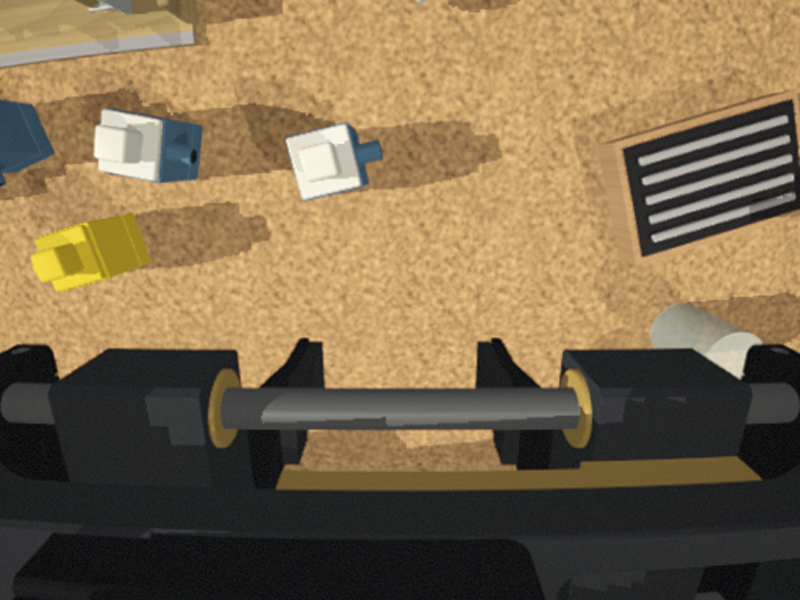

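The move was refused because each row needs a turn, so the picture is from the old pose. It shows C at (320,160), B at (135,145), yellow at (90,250) and the rack at top left. The gripper hides the lower half, so I will look from nearer the base.

Emit:
{"op": "step_arm", "data": {
  "commands": [
    {"travel": [0.02,-0.045,-0.02],"turn": [0,0,0]},
    {"travel": [0.04,-0.09,-0.04],"turn": [0,0,0]},
    {"travel": [0.06,-0.135,-0.06],"turn": [0,0,0]},
    {"travel": [0.07,-0.18,-0.06],"turn": [0,0,0]},
    {"travel": [0.07,-0.225,-0.06],"turn": [0,0,0]}
  ]
}}

```text
time: 1.15
position: [0.4249, -0.1873, 0.412]
tool_rot: [-3.141, -0.003, -0.001]
ft_force: [1.3, -1.1, 0.3]
grip_width: 0.651
grip_force: 0.0
```

Emit:
{"op": "step_arm", "data": {
  "commands": [
    {"travel": [0,-0.04,0],"turn": [0,0,0]},
    {"travel": [0,-0.06,0],"turn": [0,0,0]},
    {"travel": [0,-0.06,0],"turn": [0,0,0]},
    {"travel": [0,-0.06,0],"turn": [0,0,0]}
  ]
}}

```text
time: 1.55
position: [0.4235, -0.1302, 0.4117]
tool_rot: [3.141, 0.0, -0.001]
ft_force: [-0.1, -1.1, 0.5]
grip_width: 0.649
grip_force: 0.0
```

```bash
python3 -c "
from h import *
c,im=look('wrist','w1');print(c[2],pose()[0]['time'])
np.savez('w1.npz',C=c[1],o=c[2])
cv2.imwrite('pics/w1b.png',cv2.resize(cv2.imread('pics/w1.png')[:250],(800,391),interpolation=cv2.INTER_CUBIC))"
```

```text
[ 0.49725371 -0.12917131  0.56067558] 1.6
```

View pics/w1b.png

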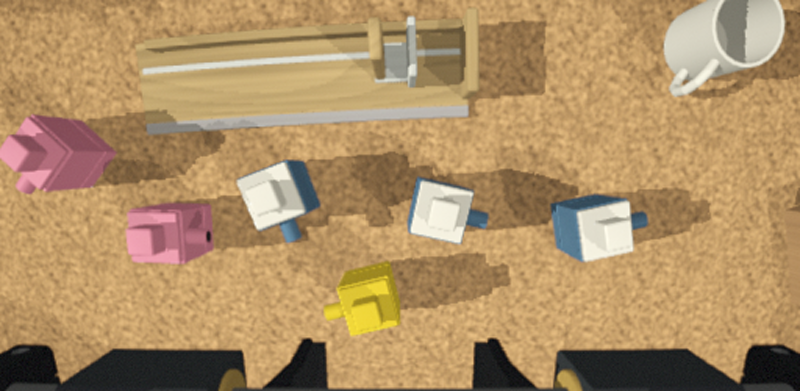

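The three blue canisters are at crop (278,193), (441,210) and (595,230). The strip runs (148,130) to (468,112), the stop is at (470,55), the plate at (411,50) and the grip bar at (376,45). Now I measure.

```bash
cat >> h.py <<'E'
def lids(c,im,zl=.09,ymax=240):
    hsv=cv2.cvtColor(im,cv2.COLOR_RGB2HSV);out=[]
    w=((hsv[...,1]<60)&(hsv[...,2]>150)).astype(np.uint8);b=cv2.inRange(hsv,(95,70,30),(125,255,200))
    w=cv2.morphologyEx(w,cv2.MORPH_CLOSE,np.ones((5,5)));w[ymax:]=0;b[ymax:]=0
    bn=cv2.dilate(b,np.ones((9,9)))
    for k in cv2.findContours(w,cv2.RETR_EXTERNAL,cv2.CHAIN_APPROX_NONE)[0]:
        if cv2.contourArea(k)<300: continue
        m=cv2.drawContours(np.zeros_like(w),[k],-1,1,-1)
        ring=cv2.dilate(m,np.ones((9,9)))&~m&1
        if (b[ring>0]>0).sum()<15: continue
        q=px2w(c,k[:,0],zl)[:,:2]
        (x,y),(s1,s2),a=cv2.minAreaRect((q*1e3).astype(np.float32))
        # spout tip side: blue pixels near spout height
        bl=np.argwhere(cv2.dilate(m,np.ones((51,51)))*b>0)[:,::-1]
        qb=px2w(c,bl,.068)[:,:2]-np.array([x,y])/1e3
        r=np.hypot(*qb.T);f=qb[(r>.043)&(r<.056)]
        out.append((x/1e3,y/1e3,s1,s2,a))
        best=[]
        for kk in range(4):
            t=np.deg2rad(a+90*kk);d=np.array([np.cos(t),np.sin(t)]);n=np.array([-d[1],d[0]])
            best.append((int(((f@d>.040)&(abs(f@n)<.011)).sum()),round((a+90*kk)%360,1)))
        print('lid',np.round([x/1e3,y/1e3],4),'size',round(s1,1),round(s2,1),'spout votes(n,world yaw deg)',sorted(best)[::-1])
    return out
E
python3 - <<'E'
from h import *
d=np.load('w1.npz');c=(ctrl.camera_model('wrist'),d['C'],d['o'])
im=cv2.imread('pics/w1.png')[:,:,::-1].copy()
lids(c,im)
g=cv2.imread('pics/w1.png')[0:95,75:325]
cv2.imwrite('pics/rk.png',cv2.resize(g,None,fx=3.2,fy=3.2,interpolation=cv2.INTER_CUBIC))
E
```

```text
lid [ 0.4318 -0.3417] size 55.0 63.5 spout votes(n,world yaw deg) [(64, 282.9), (3, 102.9), (0, 192.9), (0, 12.9)]
lid [ 0.4511 -0.171 ] size 56.5 55.1 spout votes(n,world yaw deg) [(52, 257.5), (0, 347.5), (0, 167.5), (0, 77.5)]
lid [0.4683 0.0025] size 55.5 55.1 spout votes(n,world yaw deg) [(45, 199.5), (0, 289.5), (0, 109.5), (0, 19.5)]
```

View pics/rk.png

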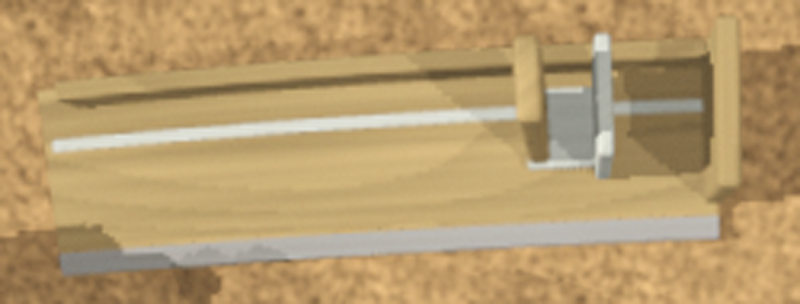

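The crop shows the strip's front edge from (62,274) to (718,240). The rail's inner top edge runs about (60,103) to (705,57), the stop's inner top edge about x=713, and the grip bar top is centred at (527,79).

```bash
python3 - <<'E'
from h import *
d=np.load('w1.npz');c=(ctrl.camera_model('wrist'),d['C'],d['o'])
P=lambda l,z:px2w(c,np.array(l)/3.2+[75,0],z)
f=P([(62,274),(718,240)],.008);b=P([(60,103),(705,57)],.028)
for q in(f,b): v=q[0]-q[1];print(q.round(4).tolist(),'rack yaw',np.degrees(np.arctan2(-v[0],v[1])))
v=f[0]-f[1];yaw=np.arctan2(-v[0],v[1]);ex=np.array([np.cos(yaw),np.sin(yaw)]);ey=np.array([-ex[1],ex[0]])
S=P([(716,20),(711,188)],.065)[:,:2];F=P([(609,38),(611,155)],.083)[:,:2];G=P([(527,79)],.117)[0,:2]
print('ex',ex,'front x',f[:,:2]@ex,'rail x',b[:,:2]@ex,'stop y',S@ey,'face y',F@ey,'grip xy',G,G@ex,G@ey,'left end',f[0,:2]@ey,'right end',f[1,:2]@ey)
x0=((f[:,:2]@ex).mean()+.06+(b[:,:2]@ex).mean()-.029)/2
y0=(S@ey).mean()+.18
print('origin',x0*ex+y0*ey,'bookend',(F@ey).mean()-(S@ey).mean(),G@ey-.038-S@ey)
delta([*G,.098+.005-.0+.1],yaw)
E
```

```text
[[0.5375, 0.168, 0.008], [0.5515, -0.208, 0.008]] rack yaw 2.1381889485071848
[[0.625, 0.1485, 0.028], [0.6414, -0.1958, 0.028]] rack yaw 2.7323753987378447
ex [0.99930375 0.03730978] front x [0.54338052 0.54338052] rail x [0.63009566 0.63366977] stop y [-0.22012607 -0.21679283] face y [-0.16754239 -0.16683186] grip xy [ 0.60813332 -0.10731291] 0.6037060880385882 -0.12992751240659886 left end 0.14780581310029461 right end -0.228439950761007
origin [ 0.6041466  -0.01592997] bookend 0.0512723256921189 [0.05219856 0.04886532]
travel [ 0.1849 -0.024   0.2085] turn [-1.000e-02  5.000e-02 -9.222e+01] j7 -1.27
travel [ 0.1849 -0.024   0.2085] turn [5.000e-02 1.000e-02 8.778e+01] j7 -1.27
```

Emit:
{"op": "step_arm", "data": {
  "commands": [
    {"travel": [0.03,-0.005,0],"turn": [0,0,-8.5]},
    {"travel": [0.07,-0.01,0],"turn": [0,0,-17]},
    {"travel": [0.11,-0.015,0],"turn": [0,0,-25.5]},
    {"travel": [0.15,-0.02,0],"turn": [0,0,-34]},
    {"travel": [0.185,-0.024,0],"turn": [0,0,-42]}
  ]
}}

```text
time: 2.1
position: [0.6105, -0.1078, 0.4104]
tool_rot: [-2.931, -1.13, 0.002]
ft_force: [-0.3, -0.2, 1.1]
grip_width: 0.649
grip_force: 0.0
```

Emit:
{"op": "step_arm", "data": {
  "commands": [
    {"travel": [0,0,0.02],"turn": [0,0,-8.5]},
    {"travel": [0,0,0.05],"turn": [0,0,-17]},
    {"travel": [0,0,0.09],"turn": [0,0,-25.5]},
    {"travel": [0,0,0.13],"turn": [0,0,-34]},
    {"travel": [0,0,0.17],"turn": [0,0,-42]}
  ]
}}

```text
time: 2.6
position: [0.6083, -0.1081, 0.2393]
tool_rot: [-2.331, -2.105, 0.002]
ft_force: [0.9, 0.0, 0.0]
grip_width: 0.652
grip_force: 0.0
```

Emit:
{"op": "step_arm", "data": {
  "commands": [
    {"travel": [0,0,0.02],"turn": [0,0,-8.2]},
    {"travel": [0,0,0.02],"turn": [0,0,-8.2]},
    {"travel": [0,0,0.02],"turn": [0,0,-8.2]}
  ]
}}

```text
time: 2.9
position: [0.6088, -0.1071, 0.2218]
tool_rot: [-2.184, -2.257, 0.0]
ft_force: [0.3, 0.8, 1.2]
grip_width: 0.653
grip_force: 0.0
```

```bash
python3 -c "
from h import *
delta([.608,-.1073,.093],np.radians(2.3));print(pose()[0])"
```

```text
travel [-0.0003 -0.0007  0.1288] turn [-0.04 -0.02 -0.4 ] j7 0.02
travel [-0.0003 -0.0007  0.1288] turn [-3.000e-02  6.000e-02  1.796e+02] j7 0.02
{'time': 2.9, 'joint_positions': array([ 0.66403808,  0.32805718, -0.66195013,  1.53673485,  0.20423973,
        1.34782144,  0.01564603]), 'qd': array([-0.00995964, -0.02480816, -0.0085088 , -0.03371905, -0.00407635,
       -0.00164897,  0.00309654]), 'joint_torque': array([ 2.19278676e-01, -4.12798977e+01, -5.77566147e+00, -2.89848626e+01,
       -3.84087337e-02,  8.90889717e-02,  8.10276833e-02]), 'position': array([ 0.60879684, -0.10705817,  0.2217766 ]), 'tool_rot': array([-2.18393883e+00, -2.25740699e+00,  4.15215175e-04]), 'ft_force': array([0.33070344, 0.75449462, 1.15229608]), 'torque': array([-0.02045604, -0.11579641,  0.04106342]), 'grip_force': 0.0, 'grip_width': 0.6529283989632331}
```

Emit:
{"op": "step_arm", "data": {
  "commands": [
    {"travel": [0,0,0.04],"turn": [0,0,0]},
    {"travel": [0,0,0.075],"turn": [0,0,0]},
    {"travel": [0,0,0.1],"turn": [0,0,0]},
    {"travel": [0,0,0.12],"turn": [0,0,0]},
    {"travel": [0,0,0.129],"turn": [0,0,0]}
  ]
}}

```text
time: 3.4
position: [0.609, -0.1062, 0.0927]
tool_rot: [2.182, 2.26, -0.0]
ft_force: [-0.1, 0.3, 0.3]
grip_width: 0.649
grip_force: 0.0
```

Emit:
{"op": "step_arm", "data": {
  "commands": [
    {"travel": [0,0,0],"turn": [0,0,0]},
    {"travel": [0,0,0],"turn": [0,0,0]},
    {"travel": [0,0,0],"turn": [0,0,0]},
    {"travel": [0,0,0],"turn": [0,0,0]},
    {"travel": [0,0,0],"turn": [0,0,0]}
  ],
  "gripper": 0.3,
  "force": 20
}}

```text
time: 3.9
position: [0.609, -0.1055, 0.0946]
tool_rot: [2.177, 2.263, -0.0]
ft_force: [-3.1, 0.3, 6.0]
grip_width: 0.412
grip_force: 20.0
```

Emit:
{"op": "step_arm", "data": {
  "commands": [
    {"travel": [0.01,0,0],"turn": [0,0,0]},
    {"travel": [0.03,0,0],"turn": [0,0,0]},
    {"travel": [0.06,0,0],"turn": [0,0,0]},
    {"travel": [0.09,0,0],"turn": [0,0,0]},
    {"travel": [0.12,0,0],"turn": [0,0,0]}
  ]
}}

```text
time: 4.4
position: [0.6039, 0.0128, 0.0945]
tool_rot: [2.178, 2.26, -0.005]
ft_force: [-3.4, -4.3, 8.1]
grip_width: 0.414
grip_force: 20.0
```

Emit:
{"op": "step_arm", "data": {
  "commands": [
    {"travel": [0.03,0,0],"turn": [0,0,0]},
    {"travel": [0.06,0,0],"turn": [0,0,0]},
    {"travel": [0.09,0,0],"turn": [0,0,0]},
    {"travel": [0.11,0,0],"turn": [0,0,0]},
    {"travel": [0.12,0,0],"turn": [0,0,0]}
  ]
}}

```text
time: 4.9
position: [0.5986, 0.1363, 0.0945]
tool_rot: [2.176, 2.266, -0.002]
ft_force: [-5.6, -3.5, 8.9]
grip_width: 0.41
grip_force: 20.0
```

Emit:
{"op": "step_arm", "data": {
  "commands": [
    {"travel": [0,0,0],"turn": [0,0,0]},
    {"travel": [0,0,0],"turn": [0,0,0]},
    {"travel": [0,0,-0.03],"turn": [0,0,0]},
    {"travel": [0,0,-0.07],"turn": [0,0,0]},
    {"travel": [0,0,-0.11],"turn": [0,0,0]}
  ],
  "gripper": 0.6
}}

```text
time: 5.4
position: [0.5994, 0.1332, 0.2036]
tool_rot: [-2.18, -2.262, 0.001]
ft_force: [0.8, -0.2, -0.3]
grip_width: 0.596
grip_force: 0.0
```

```bash
python3 -c "
from h import *
delta([.4683,.0025,.22],np.radians(19.5))"
```

```text
travel [-0.1257 -0.1359 -0.0162] turn [-5.000e-02  1.000e-02 -1.737e+01] j7 -0.4
travel [-0.1257 -0.1359 -0.0162] turn [1.0000e-02 7.0000e-02 1.6263e+02] j7 -0.4
```

Bookend slid to about 0.29 m, and its path gives a rack yaw of 2.46°. Now canister A.

Emit:
{"op": "step_arm", "data": {
  "commands": [
    {"travel": [-0.025,-0.027,-0.007],"turn": [0,0,-3.5]},
    {"travel": [-0.05,-0.054,-0.015],"turn": [0,0,-7]},
    {"travel": [-0.08,-0.084,-0.025],"turn": [0,0,-11]},
    {"travel": [-0.105,-0.113,-0.036],"turn": [0,0,-15]},
    {"travel": [-0.1257,-0.1359,-0.036],"turn": [0,0,-17.4]}
  ]
}}

```text
time: 5.9
position: [0.4679, 0.0011, 0.2403]
tool_rot: [1.81, 2.564, 0.001]
ft_force: [0.7, -0.9, 0.1]
grip_width: 0.602
grip_force: 0.0
```

Emit:
{"op": "step_arm", "data": {
  "commands": [
    {"travel": [0,0,0],"turn": [0,0,0]},
    {"travel": [0,0,0],"turn": [0,0,0]}
  ]
}}

```text
time: 6.1
position: [0.4686, 0.0025, 0.2393]
tool_rot: [1.814, 2.563, 0.0]
ft_force: [0.1, -0.4, -0.3]
grip_width: 0.596
grip_force: 0.0
```

```bash
python3 -c "
from h import *
c,im=look('wrist','a1');o=lids(c,im,ymax=215)
delta([.4683,.0025,.22],np.radians(19.5))"
```

```text
lid [0.4668 0.0054] size 54.0 59.3 spout votes(n,world yaw deg) [(108, 199.6), (0, 289.6), (0, 109.6), (0, 19.6)]
travel [-0.0007 -0.001   0.0192] turn [0.06 0.03 0.05] j7 0.32
travel [-0.0007 -0.001   0.0192] turn [-5.0000e-02  1.0000e-01 -1.7995e+02] j7 0.32
```

View pics/a1.png

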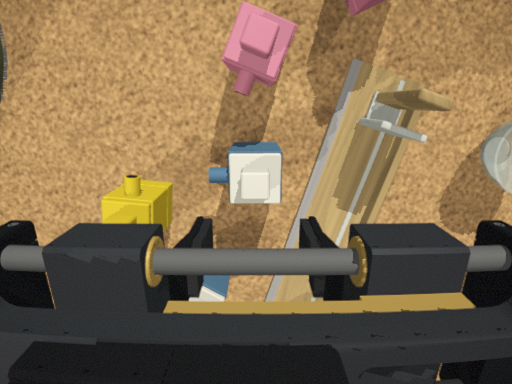

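The picture shows blue canister A with its lid centred at (255,178) and its spout to the left at (218,175). Nothing blocks the fingers, so I grasp it.

Emit:
{"op": "step_arm", "data": {
  "commands": [
    {"travel": [0,0,0.04],"turn": [0,0,0]},
    {"travel": [0,0,0.075],"turn": [0,0,0]},
    {"travel": [0,0,0.105],"turn": [0,0,0]},
    {"travel": [0,0,0.125],"turn": [0,0,0]},
    {"travel": [0,0,0.131],"turn": [0,0,0]}
  ]
}}

```text
time: 6.65
position: [0.4673, 0.0051, 0.1055]
tool_rot: [-1.805, -2.565, 0.001]
ft_force: [-0.1, -0.6, -0.1]
grip_width: 0.601
grip_force: 0.0
```

Emit:
{"op": "step_arm", "data": {
  "commands": [
    {"travel": [0,0,0],"turn": [0,0,0]},
    {"travel": [0,0,0],"turn": [0,0,0]},
    {"travel": [0,0,0],"turn": [0,0,0]},
    {"travel": [0,0,0],"turn": [0,0,0]},
    {"travel": [0,0,0],"turn": [0,0,0]}
  ],
  "gripper": 0.2,
  "force": 30
}}

```text
time: 7.15
position: [0.4688, 0.0034, 0.1089]
tool_rot: [1.81, 2.566, -0.0]
ft_force: [-2.2, -0.3, 4.1]
grip_width: 0.321
grip_force: 29.9
```

Emit:
{"op": "step_arm", "data": {
  "commands": [
    {"travel": [0,0,-0.005],"turn": [0,0,0]},
    {"travel": [0,0,-0.02],"turn": [0,0,0]},
    {"travel": [0,0,-0.04],"turn": [0,0,0]},
    {"travel": [0,0,-0.06],"turn": [0,0,0]},
    {"travel": [0,0,-0.07],"turn": [0,0,0]}
  ]
}}

```text
time: 7.65
position: [0.4689, 0.0037, 0.1791]
tool_rot: [1.81, 2.566, 0.001]
ft_force: [0.3, -0.1, -4.3]
grip_width: 0.32
grip_force: 29.9
```

```bash
cat >> h.py <<'E'
YAW=np.radians(2.4);EX=np.array([np.cos(YAW),np.sin(YAW)]);EY=np.array([-EX[1],EX[0]])
X0=.604;Y0=-.0392
def rk(x,y): return (X0+x)*EX+(Y0+y)*EY
E
python3 -c "
from h import *
# stop inner face y with this yaw
d=np.load('w1.npz');c=(ctrl.camera_model('wrist'),d['C'],d['o'])
P=lambda l,z:px2w(c,np.array(l)/3.2+[75,0],z)
print(P([(716,20),(711,188)],.065)[:,:2]@EY,P([(718,240)],.008)[:,:2]@EY,P([(62,274)],.008)[:,:2]@EY,np.array([.609,-.1055])@EY,rk(0,0))
t=rk(-.006,-.18+.029+.010)
print(t);delta([*t,.178],YAW);delta([*t,.117],YAW)"
```

```text
[-0.22305047 -0.21936321] [-0.23092052] [0.14532132] -0.13090973169651213 [ 0.60511172 -0.01387272]
[ 0.60502145 -0.15500029]
travel [-0.1952  0.075   0.0014] turn [ 0.09  0.04 17.22] j7 0.29
travel [-0.1952  0.075   0.0014] turn [-5.0000e-02  1.2000e-01 -1.6278e+02] j7 0.29
travel [-0.1952  0.0749  0.0624] turn [ 0.09  0.04 17.22] j7 0.29
travel [-0.1952  0.0749  0.0624] turn [-5.0000e-02  1.2000e-01 -1.6278e+02] j7 0.29
```

Emit:
{"op": "step_arm", "data": {
  "commands": [
    {"travel": [-0.01,0.03,-0.02],"turn": [0,0,3]},
    {"travel": [-0.05,0.05,-0.03],"turn": [0,0,7]},
    {"travel": [-0.09,0.065,-0.03],"turn": [0,0,11]},
    {"travel": [-0.13,0.072,-0.03],"turn": [0,0,15]},
    {"travel": [-0.17,0.075,-0.03],"turn": [0,0,17.2]}
  ]
}}

```text
time: 8.15
position: [0.5968, -0.1323, 0.2066]
tool_rot: [-2.175, -2.265, 0.0]
ft_force: [1.4, 0.0, -5.2]
grip_width: 0.318
grip_force: 30.0
```

Emit:
{"op": "step_arm", "data": {
  "commands": [
    {"travel": [-0.02,0.008,0],"turn": [0,0,0]},
    {"travel": [-0.02,0.008,0],"turn": [0,0,0]},
    {"travel": [-0.02,0.008,0],"turn": [0,0,0]}
  ]
}}

```text
time: 8.45
position: [0.6043, -0.151, 0.2065]
tool_rot: [-2.173, -2.264, 0.0]
ft_force: [-0.0, 1.0, -4.2]
grip_width: 0.317
grip_force: 30.0
```

```bash
python3 -c "
from h import *
t=rk(-.006,-.18+.029+.010)
delta([*t,.117],YAW);print(pose()[0]['ft_force'])"
```

```text
travel [-0.0042  0.0007  0.0894] turn [-0.13 -0.11 -0.05] j7 0.1
travel [-0.0042  0.0007  0.0894] turn [ -0.18   0.21 179.95] j7 0.1
[-0.01515202  1.02153493 -4.21634776]
```

Emit:
{"op": "step_arm", "data": {
  "commands": [
    {"travel": [0,0,0.03],"turn": [0,0,0]},
    {"travel": [0,0,0.055],"turn": [0,0,0]},
    {"travel": [0,0,0.075],"turn": [0,0,0]},
    {"travel": [0,0,0.085],"turn": [0,0,0]},
    {"travel": [0,0,0.0895],"turn": [0,0,0]}
  ]
}}

```text
time: 8.95
position: [0.6041, -0.1496, 0.1174]
tool_rot: [-2.171, -2.268, 0.001]
ft_force: [-2.7, 2.5, 10.2]
grip_width: 0.319
grip_force: 30.0
```

Emit:
{"op": "step_arm", "data": {
  "commands": [
    {"travel": [0,0,0.001],"turn": [0,0,0]},
    {"travel": [0,0,0.001],"turn": [0,0,0]}
  ]
}}

```text
time: 9.15
position: [0.6058, -0.1508, 0.1185]
tool_rot: [2.172, 2.267, 0.001]
ft_force: [-0.1, 0.1, -3.9]
grip_width: 0.321
grip_force: 30.0
```

Emit:
{"op": "step_arm", "data": {
  "commands": [
    {"travel": [0,0.002,0],"turn": [0,0,0]},
    {"travel": [0,0.004,0],"turn": [0,0,0]},
    {"travel": [0,0.004,0],"turn": [0,0,0]}
  ]
}}

```text
time: 9.45
position: [0.6097, -0.1509, 0.1179]
tool_rot: [2.173, 2.267, 0.001]
ft_force: [0.9, 0.8, -4.9]
grip_width: 0.316
grip_force: 30.0
```

Emit:
{"op": "step_arm", "data": {
  "commands": [
    {"travel": [0,0.0015,0],"turn": [0,0,0]},
    {"travel": [0,0.0015,0],"turn": [0,0,0]},
    {"travel": [0,0.0015,0],"turn": [0,0,0]}
  ]
}}

```text
time: 9.75
position: [0.6106, -0.1507, 0.1175]
tool_rot: [2.174, 2.268, 0.0]
ft_force: [0.5, 0.0, -5.2]
grip_width: 0.32
grip_force: 30.0
```

Emit:
{"op": "step_arm", "data": {
  "commands": [
    {"travel": [0,0.0015,0],"turn": [0,0,0]},
    {"travel": [0,0.0015,0],"turn": [0,0,0]},
    {"travel": [0,0.0015,0],"turn": [0,0,0]}
  ]
}}

```text
time: 10.05
position: [0.6112, -0.1508, 0.1175]
tool_rot: [-2.173, -2.267, 0.002]
ft_force: [-3.7, 0.3, -0.2]
grip_width: 0.32
grip_force: 30.0
```

Emit:
{"op": "step_arm", "data": {
  "commands": [
    {"travel": [-0.005,0,0],"turn": [0,0,0]},
    {"travel": [-0.009,0,0],"turn": [0,0,0]},
    {"travel": [-0.011,0,0],"turn": [0,0,0]},
    {"travel": [-0.011,0,0],"turn": [0,0,0]}
  ]
}}

```text
time: 10.45
position: [0.6122, -0.1586, 0.1189]
tool_rot: [-2.17, -2.267, -0.003]
ft_force: [-7.4, 4.9, 6.9]
grip_width: 0.315
grip_force: 30.0
```

Emit:
{"op": "step_arm", "data": {
  "commands": [
    {"travel": [-0.002,0,0],"turn": [0,0,0]},
    {"travel": [-0.002,0,0],"turn": [0,0,0]},
    {"travel": [-0.002,0,0],"turn": [0,0,0]}
  ]
}}

```text
time: 10.75
position: [0.6123, -0.1603, 0.1191]
tool_rot: [-2.17, -2.268, -0.003]
ft_force: [-7.1, 5.6, 8.4]
grip_width: 0.319
grip_force: 30.0
```

Emit:
{"op": "step_arm", "data": {
  "commands": [
    {"travel": [-0.002,0,0],"turn": [0,0,0]},
    {"travel": [-0.002,0,0],"turn": [0,0,0]},
    {"travel": [-0.002,0,0],"turn": [0,0,0]}
  ]
}}

```text
time: 11.05
position: [0.6125, -0.1624, 0.1193]
tool_rot: [-2.17, -2.268, -0.003]
ft_force: [-8.0, 5.1, 8.3]
grip_width: 0.319
grip_force: 30.0
```

Emit:
{"op": "step_arm", "data": {
  "commands": [
    {"travel": [0,-0.0015,-0.0015],"turn": [0,0,0]},
    {"travel": [0,-0.0015,-0.0015],"turn": [0,0,0]},
    {"travel": [-0.002,-0.0015,-0.0015],"turn": [0,0,0]},
    {"travel": [-0.002,-0.0015,-0.0015],"turn": [0,0,0]}
  ]
}}

```text
time: 11.45
position: [0.612, -0.1682, 0.1193]
tool_rot: [2.174, 2.266, 0.001]
ft_force: [0.9, 0.3, -1.0]
grip_width: 0.318
grip_force: 29.9
```

Emit:
{"op": "step_arm", "data": {
  "commands": [
    {"travel": [-0.002,0,0],"turn": [0,0,0]},
    {"travel": [-0.002,0,0],"turn": [0,0,0]},
    {"travel": [-0.002,0,0],"turn": [0,0,0]}
  ]
}}

```text
time: 11.75
position: [0.6119, -0.1699, 0.1192]
tool_rot: [2.173, 2.267, 0.001]
ft_force: [0.7, 1.2, -1.7]
grip_width: 0.317
grip_force: 29.9
```

Emit:
{"op": "step_arm", "data": {
  "commands": [
    {"travel": [-0.002,0,0],"turn": [0,0,0]},
    {"travel": [-0.002,0,0],"turn": [0,0,0]},
    {"travel": [-0.002,0,0],"turn": [0,0,0]}
  ]
}}

```text
time: 12.05
position: [0.6117, -0.1717, 0.1192]
tool_rot: [2.174, 2.267, 0.001]
ft_force: [0.9, 1.2, -0.5]
grip_width: 0.318
grip_force: 29.9
```

```bash
python3 -c "
from h import *
print(pose()[0]['ft_force'],pose()[0]['position'])
c,im=look('scene','s1')
p=w2px(c,[.6,-.17,.08])[0].astype(int);print(p)
cv2.imwrite('pics/s1c.png',cv2.resize(im[p[1]-60:p[1]+60,max(0,p[0]-60):p[0]+100,::-1],None,fx=5,fy=5,interpolation=cv2.INTER_CUBIC))"
```

```text
[ 0.94556842  1.18750672 -0.49809198] [ 0.61167811 -0.17171956  0.11923472]
[213 216]
```

View pics/s1c.png

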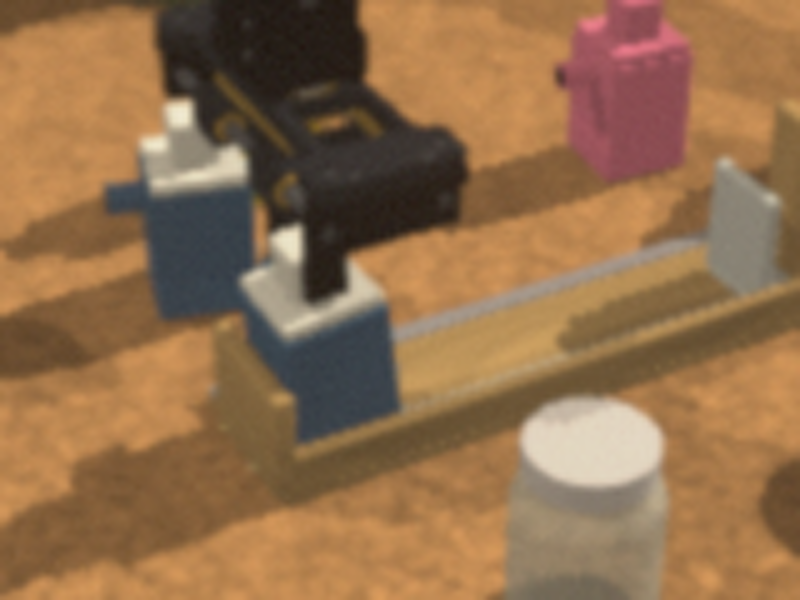

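The canister at crop (320,350) stands by the stop but leans toward it, having pivoted in the pads. I release it so it settles upright, and will let the bookend close the gaps in y.

Emit:
{"op": "step_arm", "data": {
  "commands": [
    {"travel": [0.005,0,0],"turn": [0,0,0]},
    {"travel": [0.008,0,0],"turn": [0,0,0]},
    {"travel": [0.01,0,0],"turn": [0,0,0]}
  ]
}}

```text
time: 12.4
position: [0.6105, -0.1628, 0.1188]
tool_rot: [2.174, 2.267, -0.003]
ft_force: [0.2, -2.6, -0.1]
grip_width: 0.315
grip_force: 30.0
```

Emit:
{"op": "step_arm", "data": {
  "commands": [
    {"travel": [0,0,0],"turn": [0,0,0]},
    {"travel": [0,0,0],"turn": [0,0,0]},
    {"travel": [0,0,0],"turn": [0,0,0]},
    {"travel": [0,0,0],"turn": [0,0,0]},
    {"travel": [0,0,0],"turn": [0,0,0]}
  ],
  "gripper": 0.5
}}

```text
time: 12.9
position: [0.611, -0.1616, 0.119]
tool_rot: [-2.174, -2.268, -0.0]
ft_force: [0.5, 0.5, 1.1]
grip_width: 0.498
grip_force: 0.0
```

Emit:
{"op": "step_arm", "data": {
  "commands": [
    {"travel": [0,0,-0.03],"turn": [0,0,0]},
    {"travel": [0,0,-0.07],"turn": [0,0,0]},
    {"travel": [0,0,-0.11],"turn": [0,0,0]},
    {"travel": [0,0,-0.11],"turn": [0,0,0]},
    {"travel": [0,0,-0.11],"turn": [0,0,0]}
  ]
}}

```text
time: 13.4
position: [0.6115, -0.1617, 0.2301]
tool_rot: [2.173, 2.266, 0.001]
ft_force: [-0.9, 0.7, -0.7]
grip_width: 0.5
grip_force: 0.0
```

```bash
python3 -c "
from h import *
c,im=look('wrist','a2');o=lids(c,im,zl=.098,ymax=215)
for q in o: print(np.array(q[:2])@EX-X0,np.array(q[:2])@EY-Y0)
lids(c,im,zl=.09,ymax=215)
delta([*rk(0,-.151),.12],YAW)"
```

```text
lid [ 0.4547 -0.1683] size 54.7 55.4 spout votes(n,world yaw deg) [(46, 257.8), (16, 347.8), (0, 167.8), (0, 77.8)]
lid [ 0.609  -0.1517] size 54.1 54.7 spout votes(n,world yaw deg) [(136, 182.3), (0, 272.3), (0, 92.3), (0, 2.3)]
lid [ 0.6142 -0.0553] size 4.5 118.4 spout votes(n,world yaw deg) [(0, 272.6), (0, 182.6), (0, 92.6), (0, 2.6)]
lid [ 0.5659 -0.0697] size 9.4 143.9 spout votes(n,world yaw deg) [(0, 272.4), (0, 182.4), (0, 92.4), (0, 2.4)]
-0.15669510984416302 -0.14795184890448615
-0.001902485791002273 -0.13782382620222455
0.0073695392510246815 -0.04177150560671518
-0.04147244300777975 -0.05413299385421555
lid [ 0.4504 -0.1706] size 56.3 57.0 spout votes(n,world yaw deg) [(67, 347.8), (15, 257.8), (1, 77.8), (0, 167.8)]
lid [ 0.609  -0.1535] size 55.6 56.2 spout votes(n,world yaw deg) [(135, 182.3), (0, 272.3), (0, 92.3), (0, 2.3)]
lid [ 0.6144 -0.0544] size 4.7 121.8 spout votes(n,world yaw deg) [(0, 272.6), (0, 182.6), (0, 92.6), (0, 2.6)]
lid [ 0.5648 -0.0692] size 9.7 148.0 spout votes(n,world yaw deg) [(0, 272.4), (0, 182.4), (0, 92.4), (0, 2.4)]
travel [-0.003   0.0007  0.1085] turn [-0.03  0.01  0.02] j7 0.11
travel [-0.003   0.0007  0.1085] turn [-1.0000e-02 -5.0000e-02 -1.7998e+02] j7 0.11
```

View pics/a2.png

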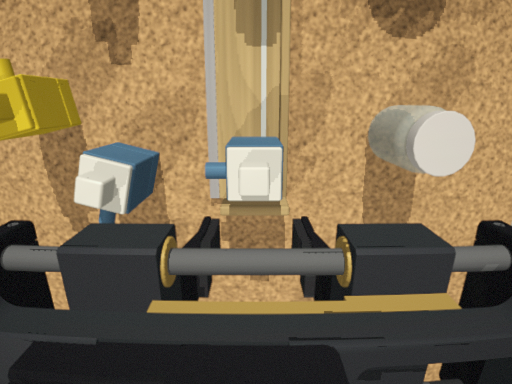

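Canister 1 stands upright at (255,170) with its spout toward the strip and a gap of about 13 mm to the stop, which the bookend will close. B is at (117,178). Next is B.

```bash
python3 -c "
from h import *
delta([.4511,-.171,.24],np.radians(77.5))"
```

```text
travel [-0.0025 -0.1598 -0.0114] turn [-3.000e-02 -2.000e-02 -7.508e+01] j7 0.11
travel [-0.0025 -0.1598 -0.0114] turn [-2.0000e-02  4.0000e-02  1.0492e+02] j7 0.11
```

Emit:
{"op": "step_arm", "data": {
  "commands": [
    {"travel": [0,-0.03,-0.01],"turn": [0,0,-8]},
    {"travel": [0,-0.06,-0.01],"turn": [0,0,-16]},
    {"travel": [0,-0.1,-0.01],"turn": [0,0,-24]},
    {"travel": [0,-0.13,-0.01],"turn": [0,0,-32]},
    {"travel": [-0.0025,-0.16,-0.01],"turn": [0,0,-40]}
  ],
  "gripper": 0.6
}}

```text
time: 13.95
position: [0.4488, -0.1706, 0.2369]
tool_rot: [-1.258, -2.875, -0.001]
ft_force: [0.6, -0.7, 0.5]
grip_width: 0.597
grip_force: 0.0
```

Emit:
{"op": "step_arm", "data": {
  "commands": [
    {"travel": [0,0,0],"turn": [0,0,-8]},
    {"travel": [0,0,0],"turn": [0,0,-16]},
    {"travel": [0,0,0],"turn": [0,0,-24]},
    {"travel": [0,0,0],"turn": [0,0,-32]},
    {"travel": [0,0,0],"turn": [0,0,-35.1]}
  ]
}}

```text
time: 14.45
position: [0.4501, -0.1708, 0.2372]
tool_rot: [-0.335, -3.121, -0.002]
ft_force: [-0.8, 0.1, 0.3]
grip_width: 0.601
grip_force: 0.0
```

Emit:
{"op": "step_arm", "data": {
  "commands": [
    {"travel": [0,0,0],"turn": [0,0,0]},
    {"travel": [0,0,0],"turn": [0,0,0]}
  ]
}}

```text
time: 14.65
position: [0.4506, -0.1708, 0.2378]
tool_rot: [-0.344, -3.121, -0.001]
ft_force: [-0.4, -0.8, 0.9]
grip_width: 0.6
grip_force: 0.0
```

```bash
python3 -c "
from h import *
c,im=look('wrist','b1');o=lids(c,im,ymax=210)
delta([.4511,-.171,.108],np.radians(77.5))
for q in o: delta([*q[:2],.108],np.radians(77.5))"
```

```text
lid [ 0.4322 -0.3492] size 53.7 66.4 spout votes(n,world yaw deg) [(214, 102.3), (7, 282.3), (0, 192.3), (0, 12.3)]
lid [ 0.4496 -0.1713] size 54.5 56.1 spout votes(n,world yaw deg) [(121, 258.1), (0, 348.1), (0, 168.1), (0, 78.1)]
travel [-6.000e-04 -1.000e-04  1.301e-01] turn [ 0.03 -0.09 -0.06] j7 1.68
travel [-6.000e-04 -1.000e-04  1.301e-01] turn [-1.3000e-01 -4.0000e-02  1.7994e+02] j7 1.68
travel [-0.0208 -0.1782  0.13  ] turn [ 0.03 -0.09 -0.06] j7 1.68
travel [-0.0208 -0.1782  0.13  ] turn [-1.3000e-01 -4.0000e-02  1.7994e+02] j7 1.68
travel [ 0.0008 -0.0008  0.1301] turn [ 0.03 -0.09 -0.06] j7 1.68
travel [ 0.0008 -0.0008  0.1301] turn [-1.3000e-01 -4.0000e-02  1.7994e+02] j7 1.68
```

Emit:
{"op": "step_arm", "data": {
  "commands": [
    {"travel": [0,0,0.04],"turn": [0,0,0]},
    {"travel": [0,0,0.075],"turn": [0,0,0]},
    {"travel": [0,0,0.105],"turn": [0,0,0]},
    {"travel": [0,0,0.122],"turn": [0,0,0]},
    {"travel": [0,0,0.129],"turn": [0,0,0]}
  ]
}}

```text
time: 15.2
position: [0.4497, -0.1704, 0.1078]
tool_rot: [-0.342, -3.119, -0.003]
ft_force: [-0.9, -0.2, -0.7]
grip_width: 0.598
grip_force: 0.0
```

Emit:
{"op": "step_arm", "data": {
  "commands": [
    {"travel": [0,0,0],"turn": [0,0,0]},
    {"travel": [0,0,0],"turn": [0,0,0]},
    {"travel": [0,0,0],"turn": [0,0,0]},
    {"travel": [0,0,0],"turn": [0,0,0]},
    {"travel": [0,0,0],"turn": [0,0,0]}
  ],
  "gripper": 0.2,
  "force": 30
}}

```text
time: 15.7
position: [0.4519, -0.1715, 0.1109]
tool_rot: [0.342, 3.121, -0.002]
ft_force: [0.1, -1.2, 1.2]
grip_width: 0.317
grip_force: 29.9
```

Emit:
{"op": "step_arm", "data": {
  "commands": [
    {"travel": [0,0,-0.005],"turn": [0,0,0]},
    {"travel": [0,0,-0.03],"turn": [0,0,0]},
    {"travel": [0,0,-0.06],"turn": [0,0,0]},
    {"travel": [0,0,-0.1],"turn": [0,0,0]},
    {"travel": [0,0,-0.13],"turn": [0,0,0]}
  ]
}}

```text
time: 16.2
position: [0.4513, -0.1706, 0.2419]
tool_rot: [0.341, 3.122, -0.001]
ft_force: [0.7, -0.5, -2.1]
grip_width: 0.322
grip_force: 29.9
```

```bash
python3 -c "
from h import *
delta([*rk(-.006,-.074),.24],YAW)"
```

```text
travel [-0.1296  0.1132  0.002 ] turn [1.000e-02 5.000e-02 7.514e+01] j7 1.68
travel [-0.1296  0.1132  0.002 ] turn [-5.0000e-02  2.0000e-02 -1.0486e+02] j7 1.68
```

Emit:
{"op": "step_arm", "data": {
  "commands": [
    {"travel": [-0.025,0.022,0],"turn": [0,0,8]},
    {"travel": [-0.05,0.044,0],"turn": [0,0,16]},
    {"travel": [-0.08,0.066,0],"turn": [0,0,24]},
    {"travel": [-0.105,0.09,0],"turn": [0,0,32]},
    {"travel": [-0.1296,0.1132,0],"turn": [0,0,40]}
  ]
}}

```text
time: 16.7
position: [0.6029, -0.0877, 0.2393]
tool_rot: [-1.397, -2.812, 0.0]
ft_force: [-0.1, -0.0, -1.5]
grip_width: 0.319
grip_force: 29.9
```

Emit:
{"op": "step_arm", "data": {
  "commands": [
    {"travel": [0,0,0],"turn": [0,0,8]},
    {"travel": [0,0,0],"turn": [0,0,16]},
    {"travel": [0,0,0],"turn": [0,0,24]},
    {"travel": [0,0,0],"turn": [0,0,32]},
    {"travel": [0,0,0],"turn": [0,0,35.1]}
  ]
}}

```text
time: 17.2
position: [0.6017, -0.0883, 0.2394]
tool_rot: [-2.178, -2.263, 0.001]
ft_force: [0.4, -0.5, -3.1]
grip_width: 0.323
grip_force: 30.0
```

Emit:
{"op": "step_arm", "data": {
  "commands": [
    {"travel": [0,0,0],"turn": [0,0,0]},
    {"travel": [0,0,0],"turn": [0,0,0]}
  ]
}}

```text
time: 17.4
position: [0.6019, -0.0884, 0.2396]
tool_rot: [-2.172, -2.269, 0.001]
ft_force: [-0.0, -0.3, -2.5]
grip_width: 0.32
grip_force: 30.0
```

```bash
python3 -c "
from h import *
delta([*rk(-.006,-.074),.12],YAW)"
```

```text
travel [0.0003 0.0005 0.1196] turn [-0.06 -0.01  0.11] j7 0.02
travel [0.0003 0.0005 0.1196] turn [ 1.0000e-02 -9.0000e-02 -1.7989e+02] j7 0.02
```

Emit:
{"op": "step_arm", "data": {
  "commands": [
    {"travel": [0,0,0.04],"turn": [0,0,0]},
    {"travel": [0,0,0.075],"turn": [0,0,0]},
    {"travel": [0,0,0.1],"turn": [0,0,0]},
    {"travel": [0,0,0.114],"turn": [0,0,0]},
    {"travel": [0,0,0.12],"turn": [0,0,0]}
  ]
}}

```text
time: 17.9
position: [0.6013, -0.088, 0.1194]
tool_rot: [-2.172, -2.266, 0.002]
ft_force: [-5.9, 2.9, 17.2]
grip_width: 0.323
grip_force: 30.0
```

Emit:
{"op": "step_arm", "data": {
  "commands": [
    {"travel": [0,0.002,0],"turn": [0,0,0]},
    {"travel": [0,0.004,0],"turn": [0,0,0]},
    {"travel": [0,0.006,0],"turn": [0,0,0]},
    {"travel": [0,0.0075,0],"turn": [0,0,0]},
    {"travel": [0,0.0075,0],"turn": [0,0,0]}
  ]
}}

```text
time: 18.4
position: [0.6086, -0.0885, 0.1199]
tool_rot: [-2.173, -2.266, 0.004]
ft_force: [-5.3, 0.2, 0.1]
grip_width: 0.321
grip_force: 30.0
```

Emit:
{"op": "step_arm", "data": {
  "commands": [
    {"travel": [0,0,0],"turn": [0,0,0]},
    {"travel": [0,0,0],"turn": [0,0,0]},
    {"travel": [0,0,0],"turn": [0,0,0]},
    {"travel": [0,0,0],"turn": [0,0,0]}
  ],
  "gripper": 0.5
}}

```text
time: 18.8
position: [0.6106, -0.0881, 0.1206]
tool_rot: [2.173, 2.267, 0.002]
ft_force: [0.1, -1.0, 0.6]
grip_width: 0.486
grip_force: 0.0
```

Emit:
{"op": "step_arm", "data": {
  "commands": [
    {"travel": [0,0,-0.03],"turn": [0,0,0]},
    {"travel": [0,0,-0.07],"turn": [0,0,0]},
    {"travel": [0,0,-0.12],"turn": [0,0,0]}
  ]
}}

```text
time: 19.1
position: [0.6089, -0.0881, 0.2398]
tool_rot: [-2.172, -2.266, 0.002]
ft_force: [1.1, -0.9, 0.6]
grip_width: 0.497
grip_force: 0.0
```

```bash
python3 -c "
from h import *
c,im=look('wrist','b2');o=lids(c,im,zl=.098,ymax=215)
for q in o: print(np.array(q[:2])@EX-X0,np.array(q[:2])@EY-Y0)
delta([.432,-.342,.24],np.radians(102.6))"
```

```text
lid [ 0.607  -0.0842] size 54.2 54.8 spout votes(n,world yaw deg) [(126, 182.6), (120, 272.6), (0, 92.6), (0, 2.6)]
lid [0.6115 0.0135] size 4.2 118.1 spout votes(n,world yaw deg) [(0, 272.1), (0, 182.1), (0, 92.1), (0, 2.1)]
lid [0.5628 0.0028] size 9.4 153.1 spout votes(n,world yaw deg) [(0, 272.4), (0, 182.4), (0, 92.4), (0, 2.4)]
-0.0010203556646252165 -0.07038355673009514
0.007484576091206119 0.027088354459741712
-0.04160363417894419 0.018391598734461962
travel [-0.246  -0.1922  0.009 ] turn [   0.39    0.76 -100.18] j7 0.01
travel [-0.246  -0.1922  0.009 ] turn [ 0.72 -0.37 79.82] j7 0.01
```

Emit:
{"op": "step_arm", "data": {
  "commands": [
    {"travel": [-0.03,-0.03,0],"turn": [0,0,-8]},
    {"travel": [-0.065,-0.055,0],"turn": [0,0,-16]},
    {"travel": [-0.1,-0.08,0],"turn": [0,0,-24]},
    {"travel": [-0.135,-0.105,0],"turn": [0,0,-32]},
    {"travel": [-0.17,-0.13,0],"turn": [0,0,-40]}
  ],
  "gripper": 0.6
}}

```text
time: 19.65
position: [0.488, -0.2626, 0.2404]
tool_rot: [1.271, 2.871, -0.001]
ft_force: [0.7, 0.8, -0.2]
grip_width: 0.599
grip_force: 0.0
```

```bash
python3 -c "
from h import *
delta([.432,-.342,.24],np.radians(102.6))"
```

```text
travel [-0.0211 -0.0948  0.0004] turn [-5.000e-02  1.100e-01 -6.037e+01] j7 1.11
travel [-0.0211 -0.0948  0.0004] turn [1.3000e-01 6.0000e-02 1.1963e+02] j7 1.11
```

Emit:
{"op": "step_arm", "data": {
  "commands": [
    {"travel": [-0.006,-0.025,0],"turn": [0,0,-8]},
    {"travel": [-0.012,-0.05,0],"turn": [0,0,-16]},
    {"travel": [-0.018,-0.075,0],"turn": [0,0,-24]},
    {"travel": [-0.021,-0.095,0],"turn": [0,0,-32]},
    {"travel": [-0.021,-0.095,0],"turn": [0,0,-40]}
  ]
}}

```text
time: 20.15
position: [0.4296, -0.344, 0.24]
tool_rot: [-0.222, -3.133, 0.004]
ft_force: [-0.3, 0.4, -0.2]
grip_width: 0.605
grip_force: 0.0
```

Emit:
{"op": "step_arm", "data": {
  "commands": [
    {"travel": [0,0,0],"turn": [0,0,-8]},
    {"travel": [0,0,0],"turn": [0,0,-16]},
    {"travel": [0,0,0],"turn": [0,0,-20.3]},
    {"travel": [0,0,0],"turn": [0,0,-20.3]},
    {"travel": [0,0,0],"turn": [0,0,-20.3]}
  ]
}}

```text
time: 20.65
position: [0.4322, -0.3403, 0.2401]
tool_rot: [-0.331, 3.124, -0.001]
ft_force: [-0.7, -0.4, 0.3]
grip_width: 0.602
grip_force: 0.0
```

```bash
python3 -c "
from h import *
c,im=look('wrist','c1');o=lids(c,im,ymax=210)
for q in o: delta([*q[:2],.109],np.radians(102.6))"
```

```text
lid [ 0.4317 -0.346 ] size 54.2 55.5 spout votes(n,world yaw deg) [(119, 282.9), (0, 192.9), (0, 102.9), (0, 12.9)]
travel [ 0.0017 -0.0054  0.1311] turn [-0.03  0.01 -0.49] j7 2.33
travel [ 0.0017 -0.0054  0.1311] turn [2.0000e-02 5.0000e-02 1.7951e+02] j7 2.33
```

Emit:
{"op": "step_arm", "data": {
  "commands": [
    {"travel": [0,-0.005,0.04],"turn": [0,0,-0.5]},
    {"travel": [0,-0.005,0.075],"turn": [0,0,-0.5]},
    {"travel": [0,-0.005,0.105],"turn": [0,0,-0.5]},
    {"travel": [0,-0.005,0.122],"turn": [0,0,-0.5]},
    {"travel": [0,-0.005,0.13],"turn": [0,0,-0.5]}
  ]
}}

```text
time: 21.2
position: [0.4321, -0.3444, 0.108]
tool_rot: [0.346, -3.121, -0.004]
ft_force: [-0.5, 1.4, -0.9]
grip_width: 0.602
grip_force: 0.0
```

Emit:
{"op": "step_arm", "data": {
  "commands": [
    {"travel": [0,0,0],"turn": [0,0,0]},
    {"travel": [0,0,0],"turn": [0,0,0]},
    {"travel": [0,0,0],"turn": [0,0,0]},
    {"travel": [0,0,0],"turn": [0,0,0]},
    {"travel": [0,0,0],"turn": [0,0,0]}
  ],
  "gripper": 0.2,
  "force": 30
}}

```text
time: 21.7
position: [0.4337, -0.346, 0.1112]
tool_rot: [-0.347, 3.121, -0.004]
ft_force: [0.3, -0.7, 1.7]
grip_width: 0.32
grip_force: 30.0
```

Emit:
{"op": "step_arm", "data": {
  "commands": [
    {"travel": [0,0,-0.005],"turn": [0,0,0]},
    {"travel": [0,0,-0.03],"turn": [0,0,0]},
    {"travel": [0,0,-0.06],"turn": [0,0,0]},
    {"travel": [0,0,-0.1],"turn": [0,0,0]},
    {"travel": [0,0,-0.14],"turn": [0,0,0]}
  ]
}}

```text
time: 22.2
position: [0.432, -0.3442, 0.2502]
tool_rot: [0.348, -3.12, -0.004]
ft_force: [0.2, -0.8, -4.6]
grip_width: 0.318
grip_force: 30.0
```

```bash
python3 -c "
from h import *
delta([*rk(-.007,-.006),.25],YAW)"
```

```text
travel [-0.2336  0.2794  0.0005] turn [ 2.0000e-02 -2.1000e-01  1.0031e+02] j7 2.35
travel [-0.2336  0.2794  0.0005] turn [ 2.000e-01  2.000e-02 -7.969e+01] j7 2.35
```

Emit:
{"op": "step_arm", "data": {
  "commands": [
    {"travel": [-0.02,0.03,-0.02],"turn": [0,0,8]},
    {"travel": [-0.05,0.06,-0.02],"turn": [0,0,16]},
    {"travel": [-0.08,0.09,-0.02],"turn": [0,0,24]},
    {"travel": [-0.11,0.12,-0.02],"turn": [0,0,32]},
    {"travel": [-0.135,0.155,-0.02],"turn": [0,0,40]}
  ]
}}

```text
time: 22.7
position: [0.5298, -0.1655, 0.2692]
tool_rot: [-0.737, -3.052, -0.0]
ft_force: [0.8, -1.0, -4.1]
grip_width: 0.316
grip_force: 30.0
```

```bash
python3 -c "
from h import *
delta([*rk(-.007,-.006),.25],YAW)"
```

```text
travel [0.0053 0.1606 0.0192] turn [-6.000e-02 -7.000e-02  6.043e+01] j7 1.27
travel [0.0053 0.1606 0.0192] turn [ 8.0000e-02 -6.0000e-02 -1.1957e+02] j7 1.27
```

Emit:
{"op": "step_arm", "data": {
  "commands": [
    {"travel": [0.001,0.03,0],"turn": [0,0,8]},
    {"travel": [0.002,0.06,0],"turn": [0,0,16]},
    {"travel": [0.003,0.1,0],"turn": [0,0,24]},
    {"travel": [0.004,0.13,0],"turn": [0,0,32]},
    {"travel": [0.005,0.16,0],"turn": [0,0,40]}
  ]
}}

```text
time: 23.2
position: [0.5968, -0.0201, 0.269]
tool_rot: [-1.735, -2.616, 0.002]
ft_force: [1.2, -0.4, -4.5]
grip_width: 0.32
grip_force: 30.0
```

Emit:
{"op": "step_arm", "data": {
  "commands": [
    {"travel": [0,0,0],"turn": [0,0,8]},
    {"travel": [0,0,0],"turn": [0,0,16]},
    {"travel": [0,0,0],"turn": [0,0,20.4]},
    {"travel": [0,0,0],"turn": [0,0,20.4]},
    {"travel": [0,0,0],"turn": [0,0,20.4]}
  ]
}}

```text
time: 23.7
position: [0.5968, -0.0217, 0.2693]
tool_rot: [-2.163, -2.276, 0.002]
ft_force: [-0.8, 0.8, -4.5]
grip_width: 0.319
grip_force: 30.0
```

```bash
python3 -c "
from h import *
delta([*rk(-.007,-.006),.12],YAW)"
```

```text
travel [0.0014 0.0019 0.1493] turn [-0.09 -0.01  0.51] j7 -0.08
travel [0.0014 0.0019 0.1493] turn [ 1.0000e-02 -1.5000e-01 -1.7949e+02] j7 -0.08
```

Emit:
{"op": "step_arm", "data": {
  "commands": [
    {"travel": [0.0015,0.001,0.045],"turn": [0,0,0.5]},
    {"travel": [0.0015,0.001,0.09],"turn": [0,0,0.5]},
    {"travel": [0.0015,0.001,0.125],"turn": [0,0,0.5]},
    {"travel": [0.0015,0.001,0.143],"turn": [0,0,0.5]},
    {"travel": [0.0015,0.001,0.1495],"turn": [0,0,0.5]}
  ]
}}

```text
time: 24.2
position: [0.5958, -0.0197, 0.1193]
tool_rot: [-2.171, -2.263, 0.006]
ft_force: [-11.4, 2.3, 22.3]
grip_width: 0.322
grip_force: 30.1
```

Emit:
{"op": "step_arm", "data": {
  "commands": [
    {"travel": [0,0.003,0],"turn": [0,0,0]},
    {"travel": [0,0.006,0],"turn": [0,0,0]},
    {"travel": [0,0.009,0],"turn": [0,0,0]},
    {"travel": [0,0.0095,0],"turn": [0,0,0]},
    {"travel": [0,0.0095,0],"turn": [0,0,0]}
  ]
}}

```text
time: 24.7
position: [0.6061, -0.0201, 0.1202]
tool_rot: [-2.174, -2.264, 0.006]
ft_force: [-5.4, -0.5, -0.7]
grip_width: 0.316
grip_force: 30.0
```

Emit:
{"op": "step_arm", "data": {
  "commands": [
    {"travel": [0,0,0],"turn": [0,0,0]},
    {"travel": [0,0,0],"turn": [0,0,0]},
    {"travel": [0,0,0],"turn": [0,0,0]},
    {"travel": [0,0,0],"turn": [0,0,0]}
  ],
  "gripper": 0.5
}}

```text
time: 25.1
position: [0.6089, -0.0198, 0.1213]
tool_rot: [2.175, 2.264, 0.002]
ft_force: [-0.1, 0.0, -0.1]
grip_width: 0.488
grip_force: 0.0
```

Emit:
{"op": "step_arm", "data": {
  "commands": [
    {"travel": [0,0,-0.03],"turn": [0,0,0]},
    {"travel": [0,0,-0.07],"turn": [0,0,0]},
    {"travel": [0,0,-0.12],"turn": [0,0,0]},
    {"travel": [0,0,-0.12],"turn": [0,0,0]}
  ]
}}

```text
time: 25.5
position: [0.6121, -0.019, 0.2487]
tool_rot: [2.169, 2.258, 0.014]
ft_force: [0.6, -0.4, 0.3]
grip_width: 0.495
grip_force: 0.0
```

```bash
python3 -c "
from h import *
c,im=look('wrist','c2');o=lids(c,im,zl=.098,ymax=215)
for q in o: print(np.array(q[:2])@EX-X0,np.array(q[:2])@EY-Y0)
delta([.5986,.1363,.094],YAW)"
```

```text
lid [ 0.6042 -0.016 ] size 53.7 55.2 spout votes(n,world yaw deg) [(119, 272.5), (118, 182.5), (0, 92.5), (0, 2.5)]
lid [0.5612 0.0535] size 9.3 118.3 spout votes(n,world yaw deg) [(3, 272.3), (0, 182.3), (0, 92.3), (0, 2.3)]
-0.0009981817400723791 -0.002054430311236685
-0.04103981052139838 0.06911314800153154
travel [ 0.1561 -0.007   0.1509] turn [ 0.51  0.07 -0.1 ] j7 -0.11
travel [ 0.1561 -0.007   0.1509] turn [ 1.100e-01 -8.100e-01  1.799e+02] j7 -0.11
```

View pics/c2.png

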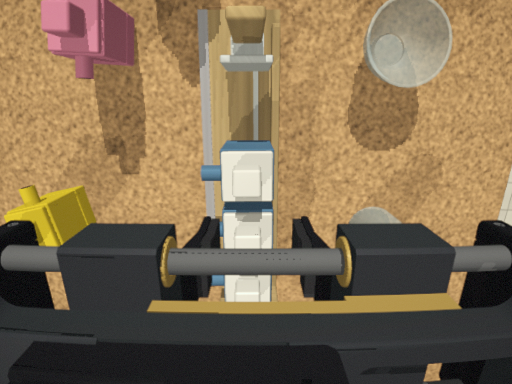

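All three canisters stand in line along the rail, their lids at (248,175), (248,225) and (248,285) and their spouts to the left, toward the strip. The bookend grip bar is at (247,20). Next I fetch the bookend.

Emit:
{"op": "step_arm", "data": {
  "commands": [
    {"travel": [0.04,-0.003,0],"turn": [0,0,0]},
    {"travel": [0.08,-0.004,0],"turn": [0,0,0]},
    {"travel": [0.12,-0.005,0],"turn": [0,0,0]},
    {"travel": [0.156,-0.006,0],"turn": [0,0,0]},
    {"travel": [0.156,-0.006,0],"turn": [0,0,0]}
  ],
  "gripper": 0.65
}}

```text
time: 26.05
position: [0.5933, 0.1435, 0.2398]
tool_rot: [-2.162, -2.274, -0.003]
ft_force: [-1.1, 1.2, -0.4]
grip_width: 0.648
grip_force: 0.0
```

```bash
python3 -c "
from h import *
delta([.5986,.1363,.094],YAW);print(pose()[0]['qd'])"
```

```text
travel [-0.0081  0.0051  0.1458] turn [-0.06 -0.23  0.48] j7 -0.39
travel [-0.0081  0.0051  0.1458] turn [ 3.6000e-01 -1.0000e-01 -1.7952e+02] j7 -0.39
[ 0.04889476 -0.00482065  0.06285197 -0.00081958  0.0394939   0.01451763
  0.04626095]
```

Emit:
{"op": "step_arm", "data": {
  "commands": [
    {"travel": [-0.008,0.005,0.03],"turn": [0,0,0.5]},
    {"travel": [-0.008,0.005,0.07],"turn": [0,0,0.5]},
    {"travel": [-0.008,0.005,0.11],"turn": [0,0,0.5]},
    {"travel": [-0.008,0.005,0.135],"turn": [0,0,0.5]},
    {"travel": [-0.008,0.005,0.1455],"turn": [0,0,0.5]}
  ]
}}

```text
time: 26.55
position: [0.5986, 0.1265, 0.0909]
tool_rot: [-2.185, -2.253, 0.008]
ft_force: [0.1, 0.5, -0.1]
grip_width: 0.645
grip_force: 0.0
```

Emit:
{"op": "step_arm", "data": {
  "commands": [
    {"travel": [0,0,0],"turn": [0,0,0]},
    {"travel": [0,0,0],"turn": [0,0,0]},
    {"travel": [0,0,0],"turn": [0,0,0]},
    {"travel": [0,0,0],"turn": [0,0,0]},
    {"travel": [0,0,0],"turn": [0,0,0]}
  ],
  "gripper": 0.3,
  "force": 30
}}

```text
time: 27.05
position: [0.5989, 0.1283, 0.0964]
tool_rot: [-2.185, -2.256, 0.006]
ft_force: [-7.3, -0.7, 6.5]
grip_width: 0.409
grip_force: 30.0
```

Emit:
{"op": "step_arm", "data": {
  "commands": [
    {"travel": [-0.01,0,0],"turn": [0,0,0]},
    {"travel": [-0.03,0,0],"turn": [0,0,0]},
    {"travel": [-0.05,0,0],"turn": [0,0,0]},
    {"travel": [-0.065,0,0],"turn": [0,0,0]},
    {"travel": [-0.075,0,0],"turn": [0,0,0]}
  ]
}}

```text
time: 27.55
position: [0.6021, 0.0537, 0.0964]
tool_rot: [-2.185, -2.255, 0.001]
ft_force: [-4.7, 3.2, 3.1]
grip_width: 0.408
grip_force: 30.0
```

Emit:
{"op": "step_arm", "data": {
  "commands": [
    {"travel": [-0.003,0,0],"turn": [0,0,0]},
    {"travel": [-0.006,0,0],"turn": [0,0,0]},
    {"travel": [-0.009,0,0],"turn": [0,0,0]},
    {"travel": [-0.012,0,0],"turn": [0,0,0]},
    {"travel": [-0.015,0,0],"turn": [0,0,0]}
  ]
}}

```text
time: 28.05
position: [0.6027, 0.0408, 0.0964]
tool_rot: [-2.183, -2.256, -0.001]
ft_force: [-4.2, 5.4, 2.1]
grip_width: 0.406
grip_force: 30.0
```

Emit:
{"op": "step_arm", "data": {
  "commands": [
    {"travel": [-0.003,0,0],"turn": [0,0,0]},
    {"travel": [-0.006,0,0],"turn": [0,0,0]},
    {"travel": [-0.009,0,0],"turn": [0,0,0]},
    {"travel": [-0.012,0,0],"turn": [0,0,0]},
    {"travel": [-0.015,0,0],"turn": [0,0,0]}
  ]
}}

```text
time: 28.55
position: [0.6032, 0.0276, 0.0964]
tool_rot: [-2.181, -2.256, -0.004]
ft_force: [-3.9, 6.7, 3.3]
grip_width: 0.408
grip_force: 30.0
```

Emit:
{"op": "step_arm", "data": {
  "commands": [
    {"travel": [-0.003,0,0],"turn": [0,0,0]},
    {"travel": [-0.006,0,0],"turn": [0,0,0]},
    {"travel": [-0.008,0,0],"turn": [0,0,0]},
    {"travel": [-0.01,0,0],"turn": [0,0,0]},
    {"travel": [-0.012,0,0],"turn": [0,0,0]}
  ]
}}

```text
time: 29.05
position: [0.6036, 0.0174, 0.0964]
tool_rot: [-2.179, -2.256, -0.007]
ft_force: [-3.5, 10.1, 1.6]
grip_width: 0.41
grip_force: 29.9
```

Emit:
{"op": "step_arm", "data": {
  "commands": [
    {"travel": [-0.002,0,0],"turn": [0,0,0]},
    {"travel": [-0.003,0,0],"turn": [0,0,0]},
    {"travel": [-0.004,0,0],"turn": [0,0,0]}
  ]
}}

```text
time: 29.35
position: [0.6038, 0.0133, 0.0964]
tool_rot: [-2.179, -2.256, -0.007]
ft_force: [-3.2, 9.2, 0.8]
grip_width: 0.409
grip_force: 30.0
```

Emit:
{"op": "step_arm", "data": {
  "commands": [
    {"travel": [-0.002,0,0],"turn": [0,0,0]},
    {"travel": [-0.003,0,0],"turn": [0,0,0]},
    {"travel": [-0.003,0,0],"turn": [0,0,0]}
  ]
}}

```text
time: 29.65
position: [0.604, 0.0099, 0.0964]
tool_rot: [-2.179, -2.256, -0.006]
ft_force: [-4.3, 9.0, 1.1]
grip_width: 0.407
grip_force: 30.0
```

Emit:
{"op": "step_arm", "data": {
  "commands": [
    {"travel": [-0.0015,0,0],"turn": [0,0,0]},
    {"travel": [-0.003,0,0],"turn": [0,0,0]},
    {"travel": [-0.003,0,0],"turn": [0,0,0]}
  ]
}}

```text
time: 29.95
position: [0.6041, 0.007, 0.0964]
tool_rot: [-2.179, -2.256, -0.006]
ft_force: [-2.5, 8.9, 1.7]
grip_width: 0.409
grip_force: 30.0
```

Emit:
{"op": "step_arm", "data": {
  "commands": [
    {"travel": [-0.0015,0,0],"turn": [0,0,0]},
    {"travel": [-0.003,0,0],"turn": [0,0,0]},
    {"travel": [-0.003,0,0],"turn": [0,0,0]}
  ]
}}

```text
time: 30.25
position: [0.6041, 0.0069, 0.0964]
tool_rot: [-2.176, -2.256, -0.01]
ft_force: [-2.9, 13.5, 0.7]
grip_width: 0.413
grip_force: 29.9
```

```bash
python3 -c "
from h import *
c,im=look('scene','s2')
p=w2px(c,[.6,-.1,.08])[0].astype(int)
cv2.imwrite('pics/s2c.png',cv2.resize(im[p[1]-60:p[1]+60,max(0,p[0]-80):p[0]+80,::-1],None,fx=5,fy=5,interpolation=cv2.INTER_CUBIC))"
```

```text
(no output)
```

View pics/s2c.png

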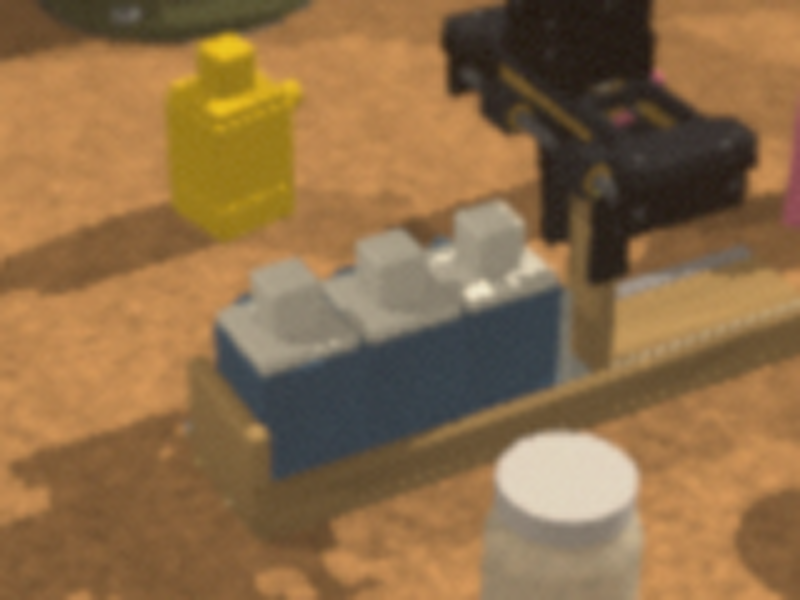

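The row at crop (390,380) is closed: three upright canisters butted from the stop to the bookend plate. The force rose to 13.5 N without further motion. I release and check from above.

Emit:
{"op": "step_arm", "data": {
  "commands": [
    {"travel": [0,0,0],"turn": [0,0,0]},
    {"travel": [0,0,0],"turn": [0,0,0]},
    {"travel": [0,0,0],"turn": [0,0,0]},
    {"travel": [0,0,0],"turn": [0,0,0]},
    {"travel": [0,0,0],"turn": [0,0,0]}
  ],
  "gripper": 0.65
}}

```text
time: 30.8
position: [0.6051, -0.0026, 0.0952]
tool_rot: [2.187, 2.254, -0.0]
ft_force: [-0.1, 0.1, 0.0]
grip_width: 0.643
grip_force: 0.0
```

Emit:
{"op": "step_arm", "data": {
  "commands": [
    {"travel": [0,0,-0.03],"turn": [0,0,0]},
    {"travel": [0,0,-0.07],"turn": [0,0,0]},
    {"travel": [0,0,-0.11],"turn": [0,0,0]},
    {"travel": [0,0,-0.15],"turn": [0,0,0]},
    {"travel": [0,0,-0.19],"turn": [0,0,0]}
  ]
}}

```text
time: 31.3
position: [0.6047, -0.0022, 0.2867]
tool_rot: [2.187, 2.255, -0.0]
ft_force: [0.3, 0.3, -0.4]
grip_width: 0.652
grip_force: 0.0
```

Emit:
{"op": "step_arm", "data": {
  "commands": [
    {"travel": [-0.04,0,-0.02],"turn": [0,0,0]},
    {"travel": [-0.09,0,-0.04],"turn": [0,0,0]},
    {"travel": [-0.14,0,-0.06],"turn": [0,0,0]},
    {"travel": [-0.18,0,-0.08],"turn": [0,0,0]},
    {"travel": [-0.2,0,-0.08],"turn": [0,0,0]}
  ]
}}

```text
time: 31.8
position: [0.6112, -0.2082, 0.3678]
tool_rot: [2.191, 2.244, -0.0]
ft_force: [-0.2, 0.6, -0.2]
grip_width: 0.648
grip_force: 0.0
```

```bash
python3 -c "
from h import *
c,im=look('wrist','f1');print(c[2]);np.savez('f1.npz',C=c[1],o=c[2])
lids(c,im,zl=.098,ymax=215)
cv2.imwrite('pics/f1c.png',cv2.resize(im[0:220,150:360,::-1],None,fx=2.7,fy=2.7,interpolation=cv2.INTER_CUBIC))"
```

```text
[ 0.60832644 -0.13252405  0.51644426]
lid [ 0.6075 -0.0999] size 54.1 188.8 spout votes(n,world yaw deg) [(40, 182.1), (0, 272.1), (0, 92.1), (0, 2.1)]
```

View pics/f1c.png

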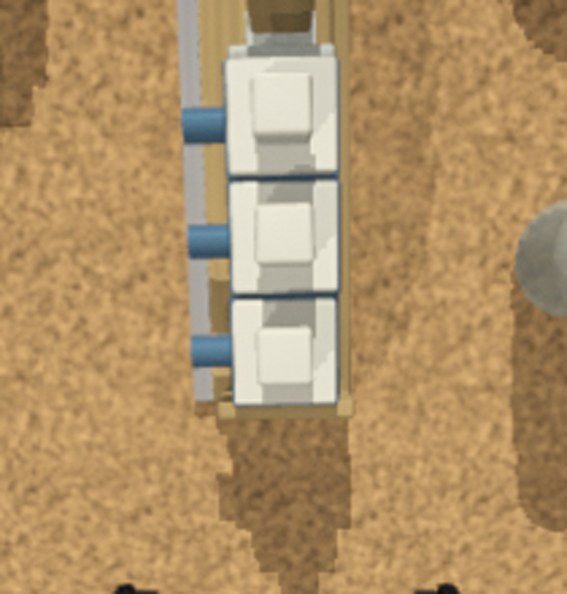

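From above, the three lids are butted at rows 55–405, their spouts point left over the strip, and the bookend plate touches the last canister. I check flushness numerically.

```bash
python3 - <<'E'
from h import *
d=np.load('f1.npz');c=(ctrl.camera_model('wrist'),d['C'],d['o'])
im=cv2.imread('pics/f1.png');h=cv2.cvtColor(im,cv2.COLOR_BGR2HSV)
w=(h[...,1]<60)&(h[...,2]>110)
for r0,r1 in((26,62),(70,105),(114,146)):
    L=[];Rr=[]
    for r in range(r0,r1,3):
        k=np.where(w[r,220:300])[0]+220
        if len(k): L.append((k[0],r));Rr.append((k[-1]+1,r))
    f=lambda q:np.median(px2w(c,q,.098)[:,:2]@EX-X0)
    qr=px2w(c,Rr,.098)[:,:2];s=np.polyfit(qr@EY,qr@EX,1)[0]
    print('front',f(L).round(4),'rear',f(Rr).round(4),'yaw dev deg',round(np.degrees(-s),2))
print(px2w(c,np.array([[280,48],[280,410]])/2.7+[150,0],.083)[:,:2]@EY-Y0)
E
```

```text
front -0.045 rear 0.0287 yaw dev deg -0.3
front -0.0474 rear 0.0285 yaw dev deg -0.19
front -0.049 rear 0.0283 yaw dev deg -2.24
[-0.00354678 -0.18704796]
```

```bash
python3 -c "
from bench import ctrl
print(ctrl.close_job())"
```

```text
the job is handed in; nothing more can be done
None
```

The job is handed in: all three blue canisters stand in one closed row from the end stop, backs on the rail and spouts to the drip strip, with the bookend against the last one and the bowl, jar, mug and look-alikes untouched.

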